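# Uncover the balance and hold its calibration plunger at half travel

### The arm

A 6-joint arm with a two-finger parallel gripper is mounted at the origin on the work surface. World frame = base frame: x ahead of the robot, y to its left, z up, the work surface at z = 0. Lengths are in m, angles in degrees, forces in N, time in s.
With the tool pointing down it reaches from about 0.3 to 0.75 m from the base axis. Payload 8.5 kg.
Tool frame: the origin (TCP) lies at the very end of the fingers, on their centre line; the grasp point (between the pads) lies 19 mm behind it; z points along the fingers, y is the line along which they close (so a half turn about z gives the same grasp; the last joint's range is limited). The gripper opens to 85 mm and grips with 20 to 120 N. Pads are 22 mm wide; open, the fingers measure 114 mm over their backs; the gripper's body (76 mm by 85 mm) begins 54 mm behind the grasp point. The pads swing forward as they close: fully open they stand 13 mm farther back than shut.
Start: joints at [65.014, 21.807, 74.336, -0, 83.858, -12.336], TCP at [0.12, 0.537, 0.231] pointing down, gripper open.
Joint ranges: [-178.18, 178.18], [-50.72, 133.34], [12.68, 142.11], [-81.47, 261.47], [9.98, 163.14], [-165.26, 165.26]. Speed limits (degrees/s): [136.94, 136.94, 180, 180, 180, 180].

### API

Orientations are given as a 3x3 rotation matrix whose columns are the frame's x, y, z axes.
In Python, from rig import env, optics, spotter gives the robot as it stands.
- The arm moves only by the shell command python3 -m crank 'ROWS' [FORCE]. ROWS is JSON, one flat list of numbers, 5 for each row, row after row: the finger opening in cm, from 0 to 8.54, then the shift along the tool's x, y, z in cm, then the turn about the tool's z in rad. A call has exactly 8 rows; each row shifts and turns the commanded pose from where the row before left it, along the tool's axes as they then stand; what a row does not reach is not made up. A row lasts 1/12 s, in which the tool goes at most 41.7 mm and 7.16 degrees, less where a joint would pass 70% of its speed; a pose out of reach is approached as far as the arm can. A call is refused whole if a number of a shift passes 4.17 or a number of a turn 0.125, either way. A call with a gripper value outside its range is refused whole. The fingers move at their own pace and stop on an object; FORCE is the grip in N (left out, the last holds). Time passes only in rows, so rows that do not move let the fingers close, or fill a call up. It gives the time, the measured TCP pose, the force, the opening and the grip force at its end, in the units of the state.
- env.observe(): the state, without advancing time (a new reading comes with each control period).
- optics.get_image(name): name is "side" or "top"; returns a dict with "color" (384x512x3 uint8, red, green, blue), "intrinsics" (3x3 intrinsics, pixels), "pose" (4x4, takes a point from camera to world coordinates). Camera axes: x right, y up, looking along -z (the intrinsics and any distortion apply to the point x, -y, -z); pixel columns grow to the right and rows downward; lengths in m; the calibration is good to about 2 mm. A picture is of the moment at which its call begins. There is no depth.
- env.close_job(): hands the job in; it is judged then, once.
Trained networks look in a picture, given as the dict that the camera call returned (one of the last four; its "shot" number tells which), for a name from the list of things; names that differ only in an ending like _2 or _b are one class to them, and where a whole thing is asked for, a point or a joint stands for the part that bears it (a point fixed in the world has none). Each returns a list of dicts, best first, with "score" (0 to 1); they miss things now and then, are a little off and sometimes report something else, mostly with a low value. They report only what shows in the picture. A call takes as long as a camera call. They do not tell look-alikes from the thing itself.
- spotter.look_for(picture, query): "at" ([column, row] as shares, 0 to 1, of the picture: columns of its width, rows of its height, amid what is visible of it).
The state is a dict: "time_s": time; "q": joint angles; "qvel": joint speeds; "joint_efforts": joint torques, N m; "position": TCP position; "tool_rot": TCP orientation; "ft_force": force on the tool from outside, world axes, zero at the start; "wrist_torque": the same for the moment, N m; "grip_width": finger opening in m; "gripper_force": force on a finger pad.
Only numpy, scipy, OpenCV 4.12 (cv2) and the standard library are available. Lean on these libraries where they do the work, as an engineer would, in place of code of your own. Each camera call takes 0.05 s, during which the arm holds its last target. There are 200 camera calls.

### The job

Lift the blue cover plate off the balance and set it down, not dropped, flat and handle up in the middle of the green rubber mat. Then push the red calibration plunger that was under it down to half its travel (8 mm of 16 mm), never down to its stop, and hold it steady there: the program finishes with the robot still holding the plunger at half travel. Leave the tins, bottles and beaker where they stand.

Things in the scene. Friction and masses are not known exactly. Their poses are not given: they have to be found in the camera images.
- balance: white laboratory balance fixed to the bench, 200 mm wide (y), x = -173 to +110 mm, blue front panel towards -x. Origin on the bench under the plunger's axis, z up. Deck 55 mm high; on it four pillars, 18 mm diameter, at x = +-50, y = +-60 mm, tops 85 mm above the bench, carry the cover; those at (-50,-60) and (50,60) have a 7 mm locating pin, 12 mm tall (tops 97 mm above the bench).
- cover: loose blue plate, 130 (x) by 150 (y) by 6 mm, 0.2 to 0.35 kg, two 11 mm holes over the balance's pins, upright rib handle in the middle: 70 mm long (x), 14 mm wide (y), top 38 mm above the plate's underside. Origin at the centre of the underside, z up on the handle side. Starts on the pillars (underside 85 mm above the bench), axes along the balance's; lifts straight up.
- mat: green rubber mat lying fixed on the bench, 210 by 210 mm, 3 mm thick, left or right of the balance; origin at the centre of its underside, z up.
- plunger (a joint): travel of the balance's red calibration plunger, downwards, in m: 0 released, 0.008 half way, 0.016 at its stop. A spring returns it: 3 N to start it moving, 0.6 N more per mm, so about 7.8 N at half travel.
- plunger_top (a point): centre of the top of the plunger's round red cap (36 mm diameter, 8 mm thick), under the middle of the cover. Released: 79 mm above the bench, 24 mm above the deck; it moves straight down with the plunger. A black collar, 50 mm diameter, stands 8 mm above the deck around it: at half travel the cap's underside is level with the collar's rim, at the stop its top is.
- tray: shallow aluminium tray fixed on the bench, 200 by 200 mm, 14 mm high, on the other side of the balance from the mat, holding three tins; origin at the centre of its underside.
- tin1: closed round aluminium sample tin with a steel lid, 64 mm across, 34 mm tall, standing on the tray; origin at the centre of its underside. Bystander.
- tin2: closed round aluminium sample tin with a steel lid, 64 mm across, 34 mm tall, standing on the tray; origin at the centre of its underside. Bystander.
- tin3: closed round aluminium sample tin with a steel lid, 64 mm across, 34 mm tall, standing on the tray; origin at the centre of its underside. Bystander.
- bottle_large: white bottle with a blue cap, 72 mm diameter, 170 mm tall, behind the balance; origin at the centre of its underside. Bystander.
- bottle_small: clear bottle with a blue cap, 60 mm diameter, 140 mm tall, behind the balance; origin at the centre of its underside. Bystander.
- dropper: small yellow bottle, 32 mm diameter, 75 mm tall, behind the balance; origin at the centre of its underside. Bystander.
- beaker: open glass beaker, 70 mm diameter, 90 mm tall, behind the balance; origin at the centre of its underside. Bystander.
Not all that is in view belongs to the job. Of the things that look like the cover, the smallest one is meant.

How it is judged (in metres and radians):
On the way, in this order (a step that is already met when the one before it is completed fails the run):
1. the cover is lifted clear of the pins in the gripper (z of cover in the frame of balance above 0.115 m and contact force between the fingers and cover above 0.5 N), for 0.1 s.
2. the cover, still in the gripper, is lowered to within 15 mm of the mat (x of cover in the frame of mat between -0.05 and 0.05 m and y of cover in the frame of mat between -0.05 and 0.05 m and z of cover in the frame of mat below 0.018 m and contact force between the fingers and cover above 0.5 N), for 0.05 s.
3. the cover lies released, flat and handle up on the middle of the mat (x of cover in the frame of mat between -0.05 and 0.05 m and y of cover in the frame of mat between -0.05 and 0.05 m and z of cover in the frame of mat below 0.008 m and angle between cover's own z axis and vertical below 0.1 rad and contact force between the fingers and cover below 0.1 N and linear speed of cover below 0.02 m/s), for 0.2 s.
4. the plunger is held at half travel for a second (value of joint plunger between 0.0055 and 0.0105 m and contact force between the fingers and balance above 2 N), for 1 s.
At the end, for the whole second after the job is handed in: The robot is still holding the plunger, by the fingers and at rest, 5.5 to 10.5 mm down; the cover lies released, flat (within 6 degrees) and handle up on the mat, its centre within 50 mm of the mat's centre along each side (all of step 3 and all of step 4 and velocity of joint plunger between -0.005 and 0.005 m/s); the arm keeps its last pose, push and grip.
It fails at once if the plunger is pushed to its stop (beyond 14.5 mm) (value of joint plunger above 0.0145 m).
It fails at once if a tin, bottle or the beaker is moved more than 30 mm or tipped over (distance of any of tin1, tin2, tin3, bottle_large, bottle_small, dropper, beaker from where it was at the start of the episode above 0.03 m or angle between any of tin1, tin2, tin3, bottle_large, bottle_small, dropper, beaker's own z axis and vertical above 0.5 rad).
It also fails if it takes over 54 s, if anything falls off the work surface, if the arm or the gripper's body presses on something with over 40 N, if the wrist force passes 120 N, or if a joint passes its speed limit or range.

## Working session

There is one attempt and no reset: what is moved stays moved. The work goes in short steps, Python scripts to look and compute and a shell command to move; the robot and the scene stay as the last step left them, time stands still between calls to the robot, and variables do not carry over. Pictures are saved under pics/ and viewed, at most 10 in all, crops included, and the job is handed in when it is done.

```bash
mkdir -p pics; cat > h.py <<'E'
import numpy as np,cv2
from rig import env,optics,spotter
def ray(p,uv):
    K=p["intrinsics"];T=np.array(p["pose"])
    u,v=uv
    d=np.linalg.inv(K)@np.array([u,v,1.]); d=np.array([d[0],-d[1],-d[2]])
    return T[:3,3],T[:3,:3]@d
def onz(p,uv,z):
    o,d=ray(p,uv); return o+d*(z-o[2])/d[2]
def proj(p,X):
    T=np.array(p["pose"]);c=T[:3,:3].T@(np.array(X)-T[:3,3]);q=p["intrinsics"]@np.array([c[0],-c[1],-c[2]]);return q[:2]/q[2]
E
python3 - <<'E'
from h import *
for n in("top","side"):
    p=optics.get_image(n); print(n,p.keys(),np.round(p["pose"],3).tolist(),np.round(p["intrinsics"],1).tolist())
    cv2.imwrite(f"pics/{n}0.png",cv2.resize(p["color"][:,:,::-1],(768,576)))
    for q in("cover","mat","balance","tray"):
        print(q,[(round(r["score"],2),np.round(np.array(r["at"])*[512,384],1).tolist()) for r in spotter.look_for(p,q)][:5])
s=env.observe();print(s["position"],np.round(s["tool_rot"],3).tolist(),s["ft_force"],s["time_s"])
E
```

```text
top dict_keys(['color', 'intrinsics', 'pose', 'shot']) [[0.001, 0.994, -0.113, 0.36], [-1.0, -0.001, -0.012, 0.012], [-0.012, 0.113, 0.994, 1.371], [0.0, 0.0, 0.0, 1.0]] [[461.3, 0.0, 250.7], [0.0, 461.3, 198.7], [0.0, 0.0, 1.0]]
cover [(0.89, [163.5, 301.8]), (0.87, [354.2, 295.4]), (0.81, [260.1, 176.1])]
mat [(0.71, [243.4, 107.9]), (0.57, [349.9, 190.5])]
balance [(0.76, [265.0, 204.8]), (0.59, [279.1, 106.3])]
tray [(0.9, [180.8, 201.6])]
side dict_keys(['color', 'intrinsics', 'pose', 'shot']) [[-0.937, 0.215, -0.276, 0.241], [-0.349, -0.544, 0.763, 0.758], [0.014, 0.811, 0.585, 0.649], [0.0, 0.0, 0.0, 1.0]] [[408.4, 0.0, 254.1], [0.0, 408.4, 193.5], [0.0, 0.0, 1.0]]
cover [(0.94, [357.3, 347.7]), (0.59, [234.1, 182.9]), (0.55, [378.4, 180.0]), (0.53, [137.9, 204.0]), (0.31, [224.2, 287.0])]
mat [(0.9, [279.6, 160.9])]
balance [(0.72, [256.7, 210.6])]
tray [(0.7, [224.4, 286.8])]
[0.12043079 0.53661114 0.23130463] [[-0.976, 0.219, -0.0], [0.219, 0.976, -0.0], [-0.0, -0.0, -1.0]] [ 0.48692822 -0.24469864  0.5533979 ] 0.5
```

View pics/top0.png

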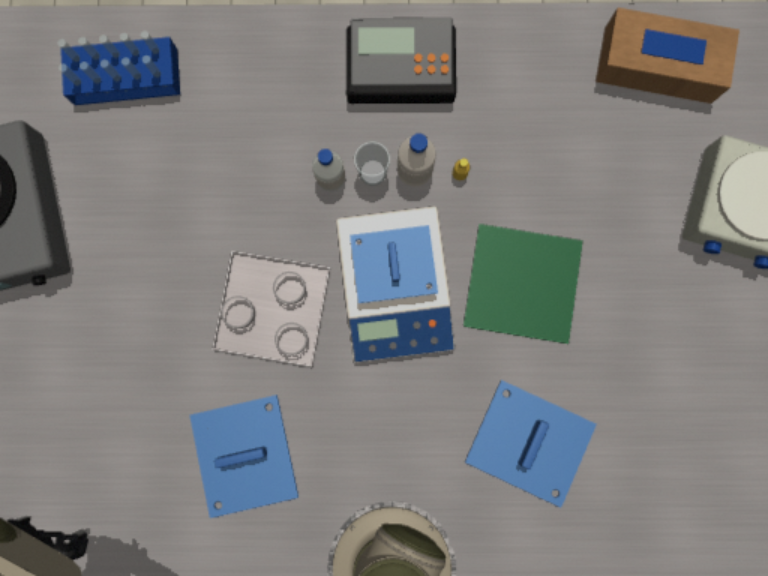

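View pics/side0.png

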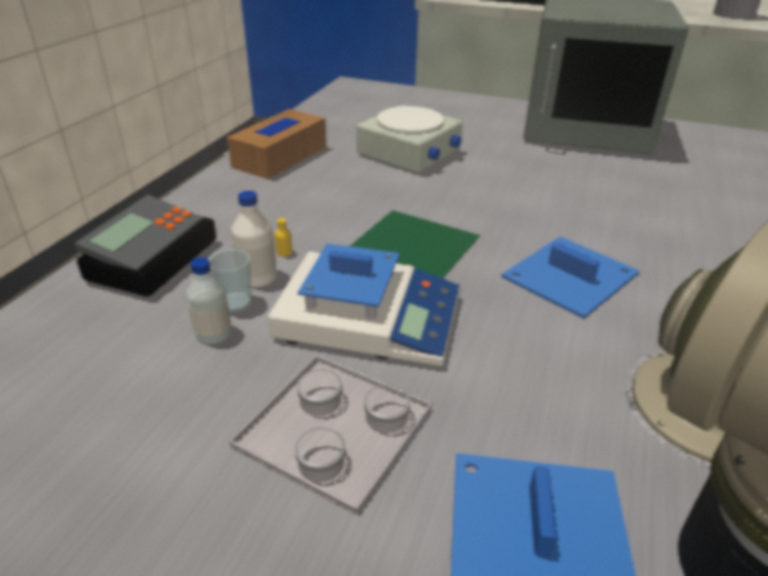

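Top view (768x576): the cover on the balance is centred at about (393,263), the mat at about (523,283) on the right (-y), and the tray with three tins on the left. Two larger look-alike plates lie on the bench near the robot. Now I'll measure.

```bash
python3 - <<'E'
from h import *
p=optics.get_image("top");c=p["color"];hsv=cv2.cvtColor(c,cv2.COLOR_RGB2HSV)
def quad(mask,seed,z,name):
    mask=cv2.morphologyEx(mask,cv2.MORPH_CLOSE,np.ones((5,5)))
    n,l,st,ce=cv2.connectedComponentsWithStats(mask)
    i=min(range(1,n),key=lambda i:np.hypot(*(ce[i]-seed))+(1e3 if st[i,4]<300 else 0))
    ct=cv2.findContours((l==i).astype(np.uint8),0,2)[0][0][:,0,:].astype(float)
    w=np.array([onz(p,u,z) for u in ct])[:,:2]
    r=cv2.minAreaRect((w*1000).astype(np.float32))
    print(name,st[i,4],np.round(r[0],1),np.round(r[1],1),round(r[2],2)); return r
print(hsv[176,245],hsv[188,350],hsv[228,300])
m=cv2.inRange(hsv,(100,110,150),(120,255,255));quad(m,(261,176),.091,"cover")
g=cv2.inRange(hsv,(55,80,40),(85,255,200));quad(g,(349,188),.003,"mat")
h=hsv[...,0]
b=((hsv[...,1]<45)&(hsv[...,2]>170)).astype(np.uint8)
q=cv2.inRange(hsv,(100,100,40),(125,255,255))
cv2.imwrite("pics/m.png",np.hstack([m,b*255]))
# handle: dark blue within cover; use handle top z=.123
sub=cv2.inRange(hsv,(100,110,0),(125,255,185));
ys,xs=np.where(sub[155:196,250:275]>0);print("handle",xs.mean()+250,ys.mean()+155,onz(p,(xs.mean()+250,ys.mean()+155),.108))
for n in("cover",):
  ps=optics.get_image("side")
E
```

```text
[106 114 188] [ 69 106 106] [108 161 106]
cover 2257 [570.2  -6. ] [125.4 145. ] 7.14
mat 4789 [ 545.7 -264.4] [207.3 206.9] 80.52
handle 262.4583333333333 175.95833333333334 [ 0.56708832 -0.00594526  0.108     ]
```

```bash
python3 -m crank '[8.5,0,0,0,-0.115, 8.5,0,0,0,-0.115, 8.5,0,0,0,-0.116, 8.5,-1.5,-2.5,0,0, 8.5,-2,-3.2,0,0, 8.5,-2,-3.2,0,0, 8.5,-2,-3.2,0,0, 8.5,-2,-3.2,0,0]' 40 
python3 -m crank '[8.5,-2,-3.2,0,0, 8.5,-2,-3.2,0,0, 8.5,-2,-3.2,0,0, 8.5,-2,-3.2,0,0, 8.5,-2,-3.2,0,0, 8.5,-2,-3.2,0,0, 8.5,-2,-3.2,0,0, 8.5,-1.5,-2.5,0,0]'
```

```text
time_s: 1.27
position: [0.2344, 0.3953, 0.2314]
tool_rot: [[-0.992, -0.126, 0.0], [-0.126, 0.992, 0.0], [-0.0, 0.0, -1.0]]
ft_force: [1.0, 0.1, -0.1]
grip_width: 0.0851
gripper_force: 0.0
time_s: 1.93
position: [0.4202, 0.1667, 0.2315]
tool_rot: [[-0.992, -0.124, 0.001], [-0.124, 0.992, -0.0], [-0.001, -0.0, -1.0]]
ft_force: [0.4, -0.4, -0.6]
grip_width: 0.0849
gripper_force: 0.0
```

```bash
cat > d.py <<'E'
import sys
from h import *
t=np.array(eval(sys.argv[1]))
s=env.observe();R=np.array(s["tool_rot"]);print("cm tool",np.round(R.T@(t-s["position"])*100,2),"yaw of y-90:",np.degrees(np.arctan2(R[1,1],R[0,1]))-90,"z",R[:,2].round(3),s["position"].round(4),s["ft_force"].round(2),s["time_s"],s["qvel"].round(2))
E
python3 d.py '[.5695,-.006,.231]'
python3 - <<'E'
from h import *
p=optics.get_image("side")
c=np.array([.5702,-.006,0]);a=np.radians(7.14);X=np.array([np.cos(a),np.sin(a),0]);Y=np.array([-np.sin(a),np.cos(a),0])
im=p["color"][:,:,::-1].copy();im=cv2.resize(im,None,fx=2,fy=2)
for sx,sy in((1,1),(1,-1),(-1,1),(-1,-1)):
    for dx,dy,z in((65,75,.091),(35,7,.123)):
        u=proj(p,c+X*sx*dx/1e3+Y*sy*dy/1e3+[0,0,z])*2; cv2.circle(im,tuple(int(v) for v in u),2,(0,0,255),-1)
cv2.imwrite("pics/s1.png",im[200:500,200:720])
E
```

```text
cm tool [-12.68 -18.99   0.06] yaw of y-90: 7.099207531409405 z [ 0.001 -0.    -1.   ] [0.4202 0.1667 0.2315] [ 0.43 -0.43 -0.57] 1.9333 [-38.82   8.97 -11.75   0.33   3.17 -38.25]
```

View pics/s1.png

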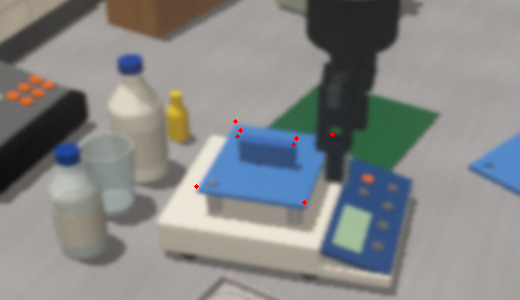

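The side view confirms the pose: projected corners at (235,121), (196,186), (305,202) lie on the cover within about 2-3 mm.

```bash
python3 -m crank '[8.5,-2,-3.1,0,0, 8.5,-2,-3.1,0,0, 8.5,-2,-3.1,0,0, 8.5,-2,-3.1,0,0, 8.5,-2,-3.1,0,0, 8.5,-2,-3,0,0, 8.5,0,0,0,0, 8.5,0,0,0,0]'; python3 d.py '[.5695,-.006,.097]'; python3 - <<'E'
from h import *
p=optics.get_image("top");im=cv2.resize(p["color"][:,:,::-1],None,fx=2,fy=2)
cv2.imwrite("pics/t1.png",im[250:550,400:720])
E
```

```text
time_s: 2.65
position: [0.5614, -0.0008, 0.2306]
tool_rot: [[-0.992, -0.123, -0.001], [-0.123, 0.992, 0.0], [0.001, 0.0, -1.0]]
ft_force: [0.1, 0.2, -0.5]
grip_width: 0.0846
gripper_force: 0.0
cm tool [-0.75 -0.62 13.36] yaw of y-90: 7.044748466474331 z [-0.001  0.    -1.   ] [ 0.5614 -0.0008  0.2306] [ 0.11  0.17 -0.52] 2.65 [ 2.29 -1.99  2.23  0.36 -0.06  0.48]
```

```bash
python3 -m crank '[8.5,-0.4,-0.3,2,0, 8.5,-0.3,-0.3,2,0, 8.5,0,0,2,0, 8.5,0,0,2,0, 8.5,0,0,1.5,0, 8.5,0,0,1,0, 8.5,0,0,0,0, 8.5,0,0,0,0]'; python3 d.py '[.5695,-.006,.097]'; python3 - <<'E'
from h import *
p=optics.get_image("side");im=cv2.resize(p["color"][:,:,::-1],None,fx=3,fy=3)
cv2.imwrite("pics/s2.png",im[350:780,450:1050])
E
```

```text
time_s: 3.37
position: [0.5684, -0.004, 0.1269]
tool_rot: [[-0.992, -0.126, 0.0], [-0.126, 0.992, -0.0], [-0.0, -0.0, -1.0]]
ft_force: [-0.4, -0.2, 0.6]
grip_width: 0.0851
gripper_force: 0.0
cm tool [-0.08 -0.21  2.99] yaw of y-90: 7.222492534645042 z [ 0. -0. -1.] [ 0.5684 -0.004   0.1269] [-0.42 -0.17  0.59] 3.3667 [-0.28 -0.78 -1.47 -0.05  0.17 -0.1 ]
```

View pics/s2.png

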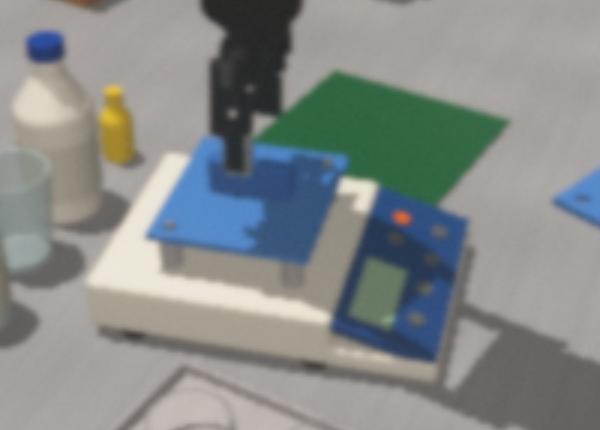

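The fingers straddle the handle: the near finger is at (235,165) and the rib spans x from 210 to 300. I'll descend and close.

```bash
python3 -m crank '[8.5,-0.1,-0.2,1,0, 8.5,0,0,1,0, 8.5,0,0,0.6,0, 8.5,0,0,0.3,0, 8.5,0,0,0,0, 4,0,0,0,0, 2,0,0,0,0, 0,0,0,0,0]' 40;python3 d.py '[.5695,-.006,.097]';  python3 -m crank '[0,0,0,0,0, 0,0,0,0,0, 0,0,0,0,0, 0,0,0,0,0, 0,0,0,0,0, 0,0,0,0,0, 0,0,0,0,0, 0,0,0,0,0]' 60;python3 d.py '[.5695,-.006,.097]'
```

```text
time_s: 4.08
position: [0.57, -0.0065, 0.0977]
tool_rot: [[-0.992, -0.125, 0.001], [-0.125, 0.992, -0.0], [-0.001, -0.0, -1.0]]
ft_force: [-0.6, 0.7, 0.2]
grip_width: 0.0509
gripper_force: 0.0
cm tool [0.04 0.06 0.07] yaw of y-90: 7.17354936972248 z [ 0.001 -0.    -1.   ] [ 0.57   -0.0065  0.0977] [-0.65  0.74  0.24] 4.0833 [ 0.14 -0.03  0.03  0.06 -0.04 -0.17]
time_s: 4.75
position: [0.5699, -0.0062, 0.0977]
tool_rot: [[-0.992, -0.125, 0.001], [-0.125, 0.992, 0.0], [-0.001, 0.0, -1.0]]
ft_force: [-2.2, 4.0, 5.0]
grip_width: 0.0129
gripper_force: 59.4
cm tool [0.04 0.02 0.07] yaw of y-90: 7.181374728835621 z [ 0.001  0.    -1.   ] [ 0.5699 -0.0062  0.0977] [-2.18  3.99  4.98] 4.75 [ 0.07 -0.08  0.03  0.01  0.01 -0.09]
```

```bash
python3 -m crank '[0,0,0,-0.3,0, 0,0,0,-0.8,0, 0,0,0,-1,0, 0,0,0,-1.5,0, 0,0,0,-1.5,0, 0,0,0,-1.5,0, 0,0,0,-1.2,0, 0,0,0,0,0]' ;python3 d.py '[.5457,-.2644,.025]';  python3 - <<'E'
from h import *
p=optics.get_image("side");im=cv2.resize(p["color"][:,:,::-1],None,fx=3,fy=3)
cv2.imwrite("pics/s3.png",im[250:780,450:1050])
E
```

```text
time_s: 5.42
position: [0.5708, -0.0071, 0.1785]
tool_rot: [[-0.992, -0.125, 0.005], [-0.125, 0.992, -0.002], [-0.005, -0.002, -1.0]]
ft_force: [0.6, -0.0, -3.5]
grip_width: 0.0133
gripper_force: 59.0
cm tool [  5.77 -25.18  15.38] yaw of y-90: 7.164913885012112 z [ 0.005 -0.002 -1.   ] [ 0.5708 -0.0071  0.1785] [ 0.55 -0.02 -3.48] 5.4167 [ 0.01  1.82  3.11  0.15 -3.34 -0.06]
```

View pics/s3.png

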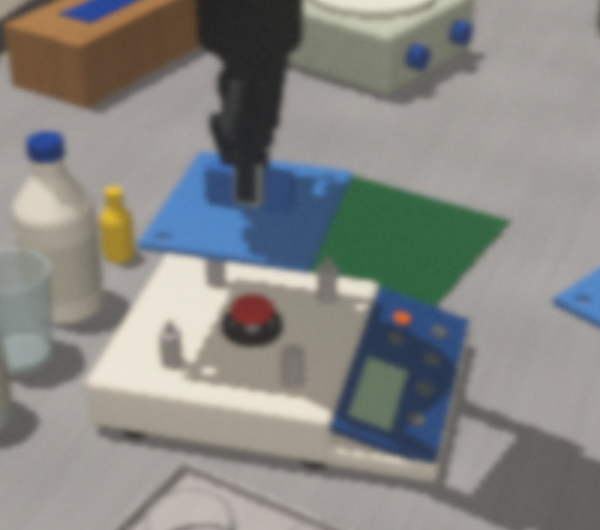

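The cover is up and level. The red plunger is exposed at about (250,315). Moving over to the mat.

```bash
python3 -m crank '[0,0.5,-1.5,0,0, 0,1,-3,0,0, 0,1,-3.6,0,0, 0,1,-3.8,0,0, 0,1,-3.8,0,0, 0,0.8,-3.8,0,0, 0,0.5,-3,0,0, 0,0,-1.5,0,0]' ;python3 d.py '[.5457,-.2644,.024]'
```

```text
time_s: 6.13
position: [0.541, -0.2557, 0.1743]
tool_rot: [[-0.993, -0.121, -0.002], [-0.121, 0.993, -0.0], [0.002, -0.0, -1.0]]
ft_force: [-0.6, 0.1, -3.5]
grip_width: 0.0129
gripper_force: 59.1
cm tool [-0.39 -0.92 15.03] yaw of y-90: 6.977583323443142 z [-0.002 -0.    -1.   ] [ 0.541  -0.2557  0.1743] [-0.56  0.07 -3.46] 6.1333 [ -9.88   8.67 -15.47   1.29   7.66 -10.47]
```

```bash
python3 -m crank '[0,0,0,1,0, 0,0,0,2,0, 0,0,0,2.5,0, 0,0,0,2.5,0, 0,0,0,2,0, 0,0,0,1.5,0, 0,0,0,1,0, 0,0,0,0,0]' ;python3 d.py '[.5457,-.2644,.0157]'
```

```text
time_s: 6.8
position: [0.5413, -0.2502, 0.0477]
tool_rot: [[-0.992, -0.126, -0.004], [-0.126, 0.992, 0.003], [0.004, 0.004, -1.0]]
ft_force: [-0.2, -0.3, -3.7]
grip_width: 0.0129
gripper_force: 58.9
cm tool [-0.27 -1.47  3.2 ] yaw of y-90: 7.224637689365892 z [-0.004  0.003 -1.   ] [ 0.5413 -0.2502  0.0477] [-0.17 -0.31 -3.69] 6.8 [-0.29 -2.34 -2.62 -0.    2.4  -0.08]
```

```bash
python3 -m crank '[0,-0.2,-0.7,0.5,0, 0,-0.1,-0.7,0.7,0, 0,0,0,0.6,0, 0,0,0,0.5,0, 0,0,0,0.3,0, 0,0,0,0.1,0, 0,0,0,0,0, 0,0,0,0,0]' ;python3 d.py '[.5457,-.2644,.0157]'
```

```text
time_s: 7.47
position: [0.547, -0.2654, 0.0236]
tool_rot: [[-0.992, -0.125, 0.0], [-0.125, 0.992, -0.0], [-0.0, -0.0, -1.0]]
ft_force: [0.2, -0.4, -3.7]
grip_width: 0.0127
gripper_force: 59.0
cm tool [0.12 0.11 0.79] yaw of y-90: 7.1783545733440235 z [ 0. -0. -1.] [ 0.547  -0.2654  0.0236] [ 0.23 -0.4  -3.67] 7.4667 [ 0.08 -0.31 -0.15  0.1   0.02 -0.04]
```

```bash
python3 -m crank '[0,0,0,0.2,0, 0,0,0,0.2,0, 0,0,0,0.15,0, 0,0,0,0.1,0, 0,0,0,0.05,0, 0,0,0,0,0, 0,0,0,0,0, 0,0,0,0,0]' ;python3 d.py '[.5457,-.2644,.0157]'
```

```text
time_s: 8.13
position: [0.547, -0.2654, 0.0164]
tool_rot: [[-0.992, -0.125, 0.0], [-0.125, 0.992, -0.0], [-0.0, -0.0, -1.0]]
ft_force: [0.1, -0.3, -3.1]
grip_width: 0.0128
gripper_force: 59.0
cm tool [0.12 0.12 0.07] yaw of y-90: 7.175514502672371 z [ 0. -0. -1.] [ 0.547  -0.2654  0.0164] [ 0.13 -0.3  -3.1 ] 8.1333 [ 0.01 -0.07  0.01  0.02 -0.04 -0.08]
```

Just about in contact. I'll press down 1 mm more, then release slowly.

```bash
python3 -m crank '[0,0,0,0.05,0, 0,0,0,0.05,0, 0,0,0,0,0, 2,0,0,0,0, 3,0,0,-0.1,0, 5,0,0,0,0, 7,0,0,0,0, 8.5,0,0,0,0]';  python3 -m crank '[8.5,0,0,0,0, 8.5,0,0,0,0, 8.5,0,0,0,0, 8.5,0,0,-0.3,0, 8.5,0,0,-1,0, 8.5,0,0,-2,0, 8.5,0,0,-3,0, 8.5,0,0,-3,0]'; python3 -m crank '[8.5,0,0,-3,0, 8.5,0,0,-3,0, 8.5,0,0,-2,0, 8.5,0,0,0,0, 8.5,0,0,0,0, 8.5,0,0,0,0, 8.5,0,0,0,0, 8.5,0,0,0,0]'; python3 d.py '[.5695,-.006,.231]'; python3 - <<'E'
from h import *
p=optics.get_image("top");im=cv2.resize(p["color"][:,:,::-1],None,fx=3,fy=3)
cv2.imwrite("pics/t4.png",im[380:780,640:1240])
p=optics.get_image("top")
print([(r["score"],np.array(r["at"])*[512,384],onz(p,np.array(r["at"])*[512,384],.079)) for r in spotter.look_for(p,"plunger_top")][:2])
hsv=cv2.cvtColor(p["color"],cv2.COLOR_RGB2HSV)
m=cv2.inRange(hsv,(0,130,60),(6,255,255))|cv2.inRange(hsv,(170,130,60),(180,255,255))
n,l,st,ce=cv2.connectedComponentsWithStats(m)
for i in range(1,n):
  if st[i,4]>8:print(ce[i],st[i],onz(p,ce[i],.079))
E
```

```text
time_s: 8.8
position: [0.547, -0.2654, 0.0164]
tool_rot: [[-0.992, -0.125, 0.0], [-0.125, 0.992, -0.0], [-0.0, -0.0, -1.0]]
ft_force: [-0.1, -0.2, -0.5]
grip_width: 0.0653
gripper_force: 0.0
time_s: 9.47
position: [0.5467, -0.2652, 0.1109]
tool_rot: [[-0.992, -0.125, -0.001], [-0.125, 0.992, 0.001], [0.001, 0.001, -1.0]]
ft_force: [0.8, -1.1, 0.0]
grip_width: 0.0849
gripper_force: 0.0
time_s: 10.13
position: [0.5466, -0.2652, 0.1882]
tool_rot: [[-0.992, -0.125, -0.002], [-0.125, 0.992, 0.001], [0.002, 0.002, -1.0]]
ft_force: [-0.6, -0.3, -0.2]
grip_width: 0.0851
gripper_force: 0.0
cm tool [-5.5  25.43 -4.24] yaw of y-90: 7.170091881783691 z [-0.002  0.001 -1.   ] [ 0.5466 -0.2652  0.1882] [-0.55 -0.25 -0.23] 10.1333 [ 0.01 -0.1  -0.39  0.    0.08  0.09]
[(0.6, array([261.7856, 176.2944]), array([ 0.57088537, -0.00444861,  0.079     ])), (0.6, array([246.784 , 110.5152]), array([0.762734  , 0.03837761, 0.079     ]))]
[262.07751938 176.3875969 ] [256 170  13  14 129] [ 0.5706172  -0.00527486  0.079     ]
```

View pics/t4.png

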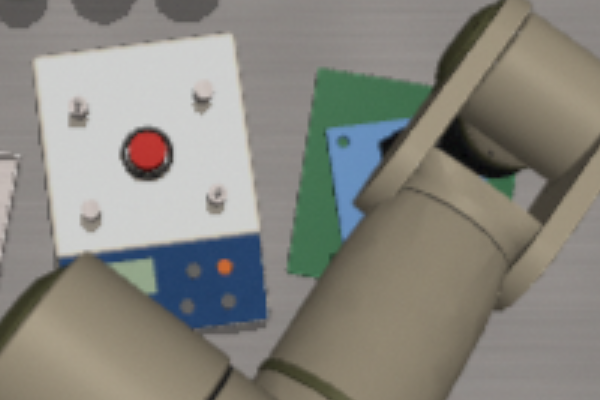

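The cover lies on the mat; it is partly hidden by the arm, with its hole at (343,142). The plunger is at crop (148,150), i.e. world (0.5705, -0.0055). I'll close the fingers and go above it.

```bash
python3 -m crank '[0,-0.5,1.5,0,0, 0,-1,3.5,0,0, 0,-1,3.8,0,0, 0,-1,3.8,0,0, 0,-1,3.8,0,0, 0,-0.7,3.8,0,0, 0,-0.4,3.5,0,0, 0,0,1.5,0,0]' 40; python3 -m crank '[0,0,0,1,0, 0,0,0,2,0, 0,0,0,2,0, 0,0,0,1.5,0, 0,0,0,1,0, 0,0,0,0,0, 0,0,0,0,0, 0,0,0,0,0]'; python3 d.py '[.5705,-.0055,.079]'
```

```text
time_s: 10.95
position: [0.5705, -0.0034, 0.1893]
tool_rot: [[-0.992, -0.128, -0.0], [-0.128, 0.992, 0.001], [0.0, 0.001, -1.0]]
ft_force: [-0.2, 1.0, 0.1]
grip_width: 0.0002
gripper_force: 0.0
time_s: 11.62
position: [0.5715, -0.0087, 0.1151]
tool_rot: [[-0.992, -0.125, 0.001], [-0.125, 0.992, -0.0], [-0.001, -0.001, -1.0]]
ft_force: [0.3, -0.1, 0.7]
grip_width: -0.0001
gripper_force: 0.0
cm tool [0.06 0.33 3.61] yaw of y-90: 7.156272346759067 z [ 0.001 -0.    -1.   ] [ 0.5715 -0.0087  0.1151] [ 0.29 -0.07  0.73] 11.6167 [ 0.04 -0.4  -0.19 -0.09 -0.13 -0.03]
```

```bash
python3 -m crank '[0,0.05,0.3,0.5,0, 0,0,0,1,0, 0,0,0,1,0, 0,0,0,0.5,0, 0,0,0,0.3,0, 0,0,0,0,0, 0,0,0,0,0, 0,0,0,0,0]'; python3 d.py '[.5705,-.0055,.071]'; python3 - <<'E'
from h import *
p=optics.get_image("top");c=p["color"];hsv=cv2.cvtColor(c,cv2.COLOR_RGB2HSV)
m=cv2.inRange(hsv,(100,110,150),(120,255,255));m[:150]=0;m[235:]=0;m[:,:310]=0;m=cv2.morphologyEx(m,cv2.MORPH_CLOSE,np.ones((5,5)))
ct=max(cv2.findContours(m,0,2)[0],key=cv2.contourArea)[:,0]
w=np.array([onz(p,u,.009) for u in ct])[:,:2]*1000
print(cv2.minAreaRect(w.astype(np.float32)))
p=optics.get_image("side");im=cv2.resize(p["color"][:,:,::-1],None,fx=3,fy=3)
cv2.imwrite("pics/s5.png",im[250:780,450:1050])
E
```

```text
time_s: 12.28
position: [0.5704, -0.0055, 0.0816]
tool_rot: [[-0.992, -0.125, 0.001], [-0.125, 0.992, -0.0], [-0.001, -0.0, -1.0]]
ft_force: [-0.3, -0.6, 0.2]
grip_width: 0.0002
gripper_force: 0.0
cm tool [-0.01 -0.    1.06] yaw of y-90: 7.175276968555025 z [ 0.001 -0.    -1.   ] [ 0.5704 -0.0055  0.0816] [-0.31 -0.6   0.25] 12.2833 [-0.03 -0.11 -0.12 -0.06  0.02 -0.05]
((549.0390014648438, -266.25360107421875), (128.03521728515625, 148.78424072265625), 7.197987079620361)
```

View pics/s5.png

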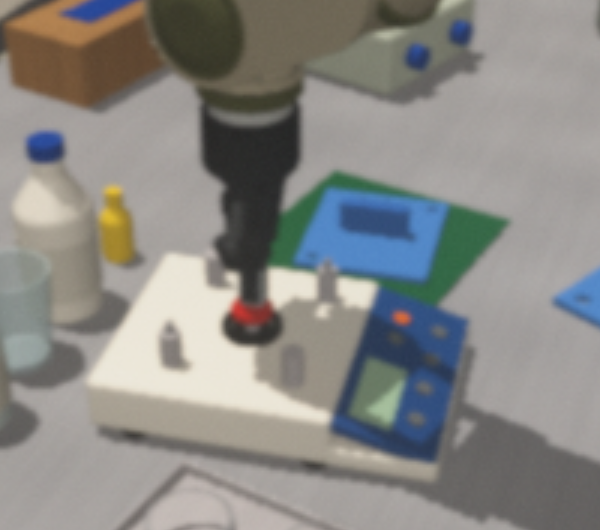

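The cover lies flat in the middle of the mat (centre about 3 mm off), and the fingertip is on the plunger's axis. I'll press in small steps and watch the force.

```bash
python3 -m crank '[0,0,0,0.1,0, 0,0,0,0.1,0, 0,0,0,0.1,0, 0,0,0,0.1,0, 0,0,0,0.1,0, 0,0,0,0,0, 0,0,0,0,0, 0,0,0,0,0]'; python3 d.py '[.5705,-.0055,.071]'
```

```text
time_s: 13.05
position: [0.5702, -0.0055, 0.0765]
tool_rot: [[-0.992, -0.125, 0.0], [-0.125, 0.992, -0.0], [-0.0, -0.0, -1.0]]
ft_force: [-0.8, -0.1, 3.6]
grip_width: 0.0004
gripper_force: 2.1
cm tool [-0.03 -0.    0.55] yaw of y-90: 7.1752721425484935 z [ 0. -0. -1.] [ 0.5702 -0.0055  0.0765] [-0.83 -0.06  3.59] 13.05 [ 0.05  0.01 -0.01 -0.09 -0.07  0.04]
```

```bash
python3 -m crank '[0,0,0,0.1,0, 0,0,0,0.1,0, 0,0,0,0.1,0, 0,0,0,0.1,0, 0,0,0,0.1,0, 0,0,0,0,0, 0,0,0,0,0, 0,0,0,0,0]'; python3 d.py '[.5705,-.0055,.071]'; python3 - <<'E'
from h import *
f=[]
for i in range(12): optics.get_image("side"); f.append(env.observe()["ft_force"][2])
print(np.mean(f),np.std(f),env.observe()["position"])
E
```

```text
time_s: 13.72
position: [0.5702, -0.0055, 0.0716]
tool_rot: [[-0.992, -0.125, 0.0], [-0.125, 0.992, -0.0], [-0.0, -0.0, -1.0]]
ft_force: [-1.2, 0.2, 7.6]
grip_width: 0.0001
gripper_force: 3.6
cm tool [-0.03 -0.01  0.06] yaw of y-90: 7.17650304529657 z [ 0. -0. -1.] [ 0.5702 -0.0055  0.0716] [-1.22  0.23  7.56] 13.7167 [ 0.02 -0.08  0.06 -0.02  0.05  0.13]
6.944799474270645 0.42787867321650075 [ 0.57026426 -0.00547262  0.07163401]
```

```bash
python3 -m crank '[0,0,0,0.04,0, 0,0,0,0.04,0, 0,0,0,0,0, 0,0,0,0,0, 0,0,0,0,0, 0,0,0,0,0, 0,0,0,0,0, 0,0,0,0,0]' >/dev/null; python3 -m crank '[0,0,0,0,0, 0,0,0,0,0, 0,0,0,0,0, 0,0,0,0,0, 0,0,0,0,0, 0,0,0,0,0, 0,0,0,0,0, 0,0,0,0,0]'; python3 -m crank '[0,0,0,0,0, 0,0,0,0,0, 0,0,0,0,0, 0,0,0,0,0, 0,0,0,0,0, 0,0,0,0,0, 0,0,0,0,0, 0,0,0,0,0]'; python3 - <<'E'
from h import *
f=[]
for i in range(12): p=optics.get_image("side"); f.append(env.observe()["ft_force"][2])
print(np.mean(f),env.observe()["position"])
E
```

```text
time_s: 15.65
position: [0.5703, -0.0055, 0.0709]
tool_rot: [[-0.992, -0.125, 0.001], [-0.125, 0.992, -0.0], [-0.0, -0.0, -1.0]]
ft_force: [-2.5, 0.1, 7.2]
grip_width: 0.0001
gripper_force: 3.8
time_s: 16.32
position: [0.5703, -0.0055, 0.0709]
tool_rot: [[-0.992, -0.125, 0.001], [-0.125, 0.992, -0.0], [-0.0, -0.0, -1.0]]
ft_force: [-2.4, 0.5, 7.9]
grip_width: 0.0001
gripper_force: 3.8
7.470820601973933 [ 0.57025205 -0.00544371  0.07086223]
```

The height gives 8.1 mm and the force about 7.5 mm. Both are inside the band, and it has held for more than 1 s.

```bash
python3 -c "
from rig import env
print(env.close_job())"
```

```text
the job is handed in; nothing more can be done
None
```

The job is handed in, with no verdict returned: the cover lies flat, handle up and about 3 mm from the middle of the mat, and the robot is holding the plunger at about half travel (7.5 mm by force, 8.1 mm by height).

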